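Empty a tall tin of spacers under the low sash of a fume hood

TASK

The tall green tin holds four brass spacers that belong in the yellow tray inside the small fume hood, but its front sash is too low for the tin to go in upright. Lay the tin on its side on the table outside the hood with the spacers still in it and let go; then take hold of it again near its closed end, bring its mouth in under the sash and tip it mouth-down so that all four spacers end up in the tray. Finally lay the empty tin on its side on the table outside the hood and let go; do not bump the hood or the tray, and leave the other things where they are.

Things in the scene. Friction and masses are not known exactly. Their poses are not given: they have to be found in the camera images.
- canister: tall open square tin, green with pale labels and a steel rim; 44 x 44 mm outside, walls 3 mm, bottom 4 mm, 175 mm tall, 0.08 to 0.14 kg empty. Origin: centre of its underside; z along its length to the mouth, x and y square to its faces. Starts upright. Slippery inside: spacers stay while it lies level and slide out when tipped 25 degrees or more mouth-down
- canister_mouth (a point): centre of the tin's open mouth, 175 mm from its underside; same axes as the tin
- hood: clear-walled fume hood fixed to the table, 210 mm wide, 180 deep, 180 high; a grey fan stub (34 mm high, radius 36) on its clear roof, 125 mm behind the front edge. Origin: on the table, centre of the front edge; x points into the hood, z up. Open in front between two white posts 190 mm apart, from its 8 mm thick floor up to the clear sash's blue lower bar at 140 mm
- hood_sash (a point): middle of the lower edge of the blue sash bar, 140 mm above the table, 6 mm behind the hood's front edge; hood's axes
- tray_in (a point): centre of the inner floor of the yellow tray fixed in the hood, 110 mm behind the hood's front edge, 12 mm above the table; hood's axes. Tray outside 126 (x) x 150 (y) x 24 mm high, walls 4 mm, rim 32 mm above the table, front wall 47 to 51 mm behind the hood's front edge
- spacer0: brass hexagonal spacer, 14 mm across flats, 18 mm long, 18 g, origin at the centre of one end, z along its length; one of four that start standing on the bottom of the tin
- spacer1: brass hexagonal spacer, 14 mm across flats, 18 mm long, 18 g, origin at the centre of one end, z along its length; one of four that start standing on the bottom of the tin
- spacer2: brass hexagonal spacer, 14 mm across flats, 18 mm long, 18 g, origin at the centre of one end, z along its length; one of four that start standing on the bottom of the tin
- spacer3: brass hexagonal spacer, 14 mm across flats, 18 mm long, 18 g, origin at the centre of one end, z along its length; one of four that start standing on the bottom of the tin
- battery_9v: block battery, 18 x 26 x 48 mm, standing; a bystander to leave alone; origin at the centre of its underside
- tip_tinner: small red-lidded tin, 31 mm across, 15 mm high; a bystander to leave alone; origin at the centre of its underside
- flux_pot: small white pot with green lid, 36 mm across, 21 mm high; a bystander to leave alone; origin at the centre of its underside
- tape_roll: amber tape roll lying flat, 54 mm across, 12 mm high; a bystander to leave alone; origin at the centre of its underside
- eraser: white eraser in a blue sleeve, 21 x 44 x 12 mm; a bystander to leave alone; origin at the centre of its underside
- hex_key: black bent hexagon key lying flat, 22 x 67 x 5 mm; a bystander to leave alone; origin at the centre of its underside
- usb_stick: red memory stick, 18 x 49 x 8 mm; a bystander to leave alone; origin at the centre of its underside
- marker: black pen lying on the table, 11 x 125 x 12 mm, long side along its y; a bystander to leave alone; origin at the centre of its underside
- board_vice: grey board vice fixed to the table beside the work, base about 86 x 190 mm, jaws up to 67 mm high; an obstacle. Origin: centre of its underside; long side along its y, its jaws at the +y end reaching 107 mm from the origin, a knob at the other end. The free table where the tin can be laid down is to the robot's right of it, in front of the hood

How it is judged:
By the outcome, as a careful person would: the job done as asked, in the order asked, and still so for the second after the job is handed in, with the robot touching nothing.
It also fails if it takes over 64 s, if anything falls off the work surface, if the arm or the gripper's body presses on something with over 40 N, if the wrist force passes 120 N, or if a joint passes its speed limit or range.

ROBOT

A 6-joint arm with a two-finger parallel gripper is mounted at the origin on a cart in front of the work surface, level with it; the furniture and walls round the work are solid. World frame = base frame: x ahead of the robot, y to its left, z up, the work surface at z = 0. Lengths are in m, angles in rad, forces in N, time in s.
With the tool pointing down it reaches from about 0.325 to 0.9 m from the base axis. Payload 6.1 kg.
Tool frame: the origin (TCP) lies at the very end of the fingers, on their centre line; the grasp point (between the pads) lies robot.tcp_to_grasp behind it (robot.tcp_to_grasp is the distance from the TCP to the grasp point, in m); z points along the fingers, y is the line along which they close (so a half turn about z gives the same grasp; the last joint's range is limited). The gripper opens to 85 mm and grips with 20 to 120 N. Pads are 22 mm wide; open, the fingers measure 114 mm over their backs; the gripper's body (76 mm by 85 mm) begins 54 mm behind the grasp point. The pads swing forward as they close: fully open they stand 13 mm farther back than shut.
Start: joints at [-1.34, 0.22, 1.526, -0, 1.395, -0.126], TCP at [0.218, -0.586, 0.231] pointing down, gripper open.
Joint ranges: [-2.98, 2.98], [-0.91, 2.08], [0.09, 2.57], [-1.24, 4.39], [0.2, 2.65], [-2.68, 2.68]. Speed limits (rad/s): [2.57, 2.57, 3.01, 3.14, 3.14, 3.14].

INTERFACE

Orientations are given as a unit quaternion [w, x, y, z].
In Python, from plant import sensors, cams, workorder, robot gives the robot as it stands.
- The arm moves only by the shell command python3 -m creep 'ROWS' [FORCE]. ROWS is JSON, a list of rows, each a list of 5 numbers: the opening in per cent of the stroke, from 0 (shut) to 100 (fully open), then the shift along the tool's x, y, z in mm, then the turn about the tool's z in degrees. In form: [[claw, tx, ty, tz, turn], ...]. A call has exactly 5 rows; each row is the pose to reach, as a shift and turn from the pose commanded when the call began, along the tool's axes at that moment; what a row does not reach only later rows make up. A row lasts 1/8 s, in which the tool goes at most 62.5 mm and 10.7 degrees, less where a joint would pass 70% of its speed; a pose out of reach is approached as far as the arm can. A call with a gripper value outside its range is refused whole. The fingers move at their own pace and stop on an object; FORCE is the grip in N (left out, the last holds). Time passes only in rows, so rows that repeat a pose let the fingers close, or fill a call up. It gives the time, the measured TCP pose, the force, the opening and the grip force at its end, in the units of the state.
- sensors.observe(): the state, without advancing time (a new reading comes with each control period).
- cams.grab_frame(name): name is "side" or "top" or "wrist"; returns the picture (384x512x3 uint8, red, green, blue); there is no depth.
- cams.camera_params(name): a dict with "intrinsics" (3x3 intrinsics, pixels), "R" (3x3) and "t" (3): a world point X has camera coordinates R X + t; the wrist camera has in their place "hand_eye" (4x4, takes a point from camera to tool coordinates, whose origin is the TCP and whose axes are the flange's). Camera axes: x right, y down, z forward; pixel columns grow to the right and rows downward; lengths in m; the calibration is good to about 2 mm. The wrist camera is an equidistant fisheye: a pixel r from the principal point sees the ray r / f radians off the axis. A picture is of the moment at which its call begins: read the wrist's pose just before it. camera_params takes no time and is no camera call.
- workorder.job_done(): hands the job in; it is judged then, once.
The state is a dict: "t": time; "joints": joint angles; "qd": joint speeds; "effort": joint torques, N m; "eef_pos": TCP position; "tool_rot": TCP orientation; "ft_force": force on the tool from outside, world axes, zero at the start; "torque": the same for the moment, N m; "gripper_width": finger opening in m; "gripper_force": force on a finger pad.
Only numpy, scipy, OpenCV 4.12 (cv2) and the standard library are available. Lean on these libraries where they do the work, as an engineer would, in place of code of your own. Each camera call takes 0.05 s, during which the arm holds its last target. There are 200 camera calls.

## Working session

There is one attempt and no reset: what is moved stays moved. The work goes in short steps, Python scripts to look and compute and a shell command to move; the robot and the scene stay as the last step left them, time stands still between calls to the robot, and variables do not carry over. Pictures are saved under pics/ and viewed, at most 10 in all, crops included, and the job is handed in when it is done.

```bash
ls -la; mkdir -p pics; python3 - <<'E'
from plant import sensors,cams,workorder,robot
import cv2,numpy as np
print({k:v for k,v in vars(robot).items() if not k.startswith('__')} if hasattr(robot,'__dict__') else dir(robot))
s=sensors.observe();print({k:np.round(v,3).tolist() for k,v in s.items()})
for n in("side","top"):
    f=cams.grab_frame(n);cv2.imwrite(f'pics/{n}0.png',f[:,:,::-1]);np.save(f'pics/{n}0.npy',f)
    p=cams.camera_params(n);print(n,{k:np.round(v,4).tolist() for k,v in p.items()})
    R=np.array(p['R']);print(-R.T@np.array(p['t']))
E
```

```text
total 12
drwxr-xr-x  3 agent agent 4096 Dec  2 12:57 .
drwxr-xr-x 23 root  root  4096 Dec  2 12:57 ..
drwxr-xr-x  2 agent agent 4096 Dec  2 12:57 pics
{}
{'t': 0.0, 'joints': [-1.34, 0.221, 1.528, 0.0, 1.395, -0.126], 'qd': [-0.0, -0.0, -0.001, -0.001, -0.001, -0.001], 'effort': [0.002, -49.69, -38.94, 0.0, 0.011, -0.0], 'eef_pos': [0.218, -0.585, 0.23], 'tool_rot': [-0.001, 0.984, 0.177, -0.0], 'ft_force': [0.194, -0.57, 0.525], 'torque': [-0.022, 0.011, 0.082], 'gripper_force': 0.0, 'gripper_width': 0.085}
side {'intrinsics': [[396.215, 0.0, 255.2068], [0.0, 396.215, 191.9266], [0.0, 0.0, 1.0]], 'R': [[-0.9263, -0.3769, -0.0005], [-0.1262, 0.3115, -0.9418], [0.3551, -0.8723, -0.3361]], 't': [0.4657, 0.2351, 0.6783]}
[0.22016255 0.69390841 0.44966881]
top {'intrinsics': [[365.4715, 0.0, 262.9588], [0.0, 365.4715, 193.3047], [0.0, 0.0, 1.0]], 'R': [[-0.0182, -0.9997, -0.0146], [-0.9881, 0.0202, -0.1526], [0.1528, 0.0116, -0.9882]], 't': [-0.0971, 0.5576, 0.8963]}
[ 0.41215973 -0.11875465  0.96940778]
```

View pics/top0.png

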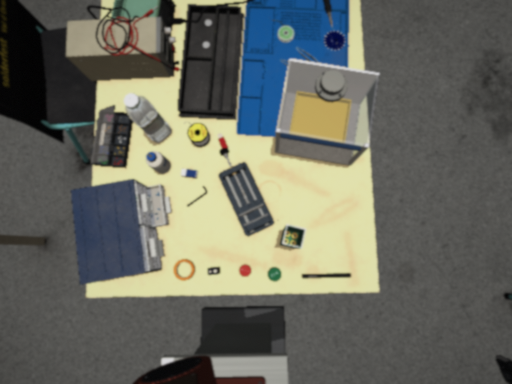

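View pics/side0.png

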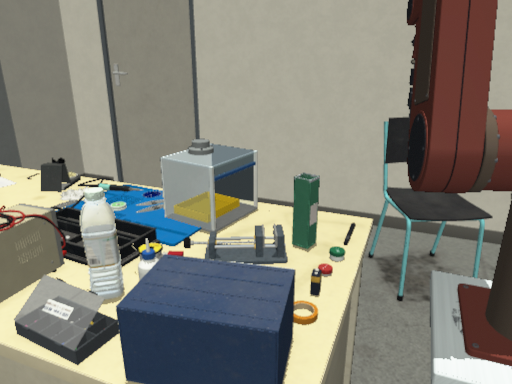

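The top view shows the tin's mouth at about (292,237), the vice at about (245,198), and the hood's front edge running roughly from (277,155) to (360,163), turned slightly. The side view shows the tin upright at about (306,210), with its yellow tray and blue sash bar in the hood behind it. I'll zoom in to pick corners.

```bash
python3 - <<'E'
import numpy as np,cv2
a=np.load('pics/top0.npy')[50:290,205:385,::-1]; b=np.load('pics/side0.npy')[130:270,150:350,::-1]
A=cv2.resize(a,None,fx=2.5,fy=2.5,interpolation=cv2.INTER_CUBIC)
B=cv2.resize(b,None,fx=1.7,fy=1.7,interpolation=cv2.INTER_CUBIC)
C=np.zeros((600,800,3),np.uint8);C[:600,:450]=A;C[:B.shape[0],455:455+B.shape[1]]=B
cv2.imwrite('pics/crop0.png',C)
E
cat > h.py <<'E'
import numpy as np,cv2
from plant import sensors,cams,robot
from scipy.spatial.transform import Rotation as Ro
def ray(n,uv):
    p=cams.camera_params(n);R=np.array(p['R']);t=np.array(p['t']);K=np.array(p['intrinsics'])
    return -R.T@t, R.T@np.linalg.inv(K)@np.array([uv[0],uv[1],1.])
def onz(n,uv,z):
    o,d=ray(n,uv);return o+d*(z-o[2])/d[2]
def proj(n,X):
    p=cams.camera_params(n);c=np.array(p['R'])@np.array(X)+np.array(p['t']);u=np.array(p['intrinsics'])@c;return u[:2]/u[2]
def snap(n,name,crop=None,f=1):
    im=cams.grab_frame(n);np.save(f'pics/{name}.npy',im)
    c=im if crop is None else im[crop[1]:crop[3],crop[0]:crop[2]]
    cv2.imwrite(f'pics/{name}.png',cv2.resize(c[:,:,::-1],None,fx=f,fy=f,interpolation=cv2.INTER_CUBIC));return im
def totool(X):
    """world point -> tool-frame shift from measured TCP, mm"""
    s=sensors.observe();q=s['tool_rot'];R=Ro.from_quat([q[1],q[2],q[3],q[0]])
    return R.inv().apply(np.array(X)-s['eef_pos'])*1000
E
```

```text
(no output)
```

View pics/crop0.png

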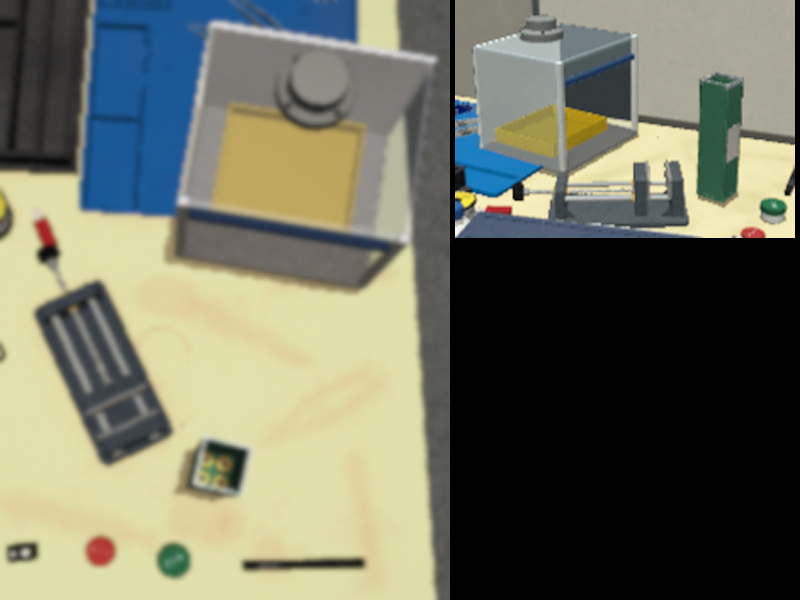

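The crop shows the tin's mouth corners at about (201,439), (250,445), (243,495) and (192,488), with four brass spacers inside. The hood roof corners are at (209,22), (436,60), (408,240) and (180,203). The yellow tray is visible.

```bash
python3 - <<'E'
from h import *
T=lambda u,v,z: onz('top',(205+u/2.5,50+v/2.5),z)
m=np.array([T(u,v,.175) for u,v in[(201,439),(250,445),(243,495),(192,488)]])
print('mouth',m.round(3).tolist(),'c',m.mean(0).round(4),'sides',np.linalg.norm(np.roll(m,-1,0)-m,axis=1).round(4))
for i in range(4):
    d=m[(i+1)%4]-m[i];print('ang',np.degrees(np.arctan2(d[1],d[0])).round(1))
r=np.array([T(u,v,.18) for u,v in[(209,22),(436,60),(408,240),(180,203)]])
print('roof',r.round(3).tolist(),np.linalg.norm(np.roll(r,-1,0)-r,axis=1).round(4))
for a,b in((3,0),(2,1)): d=r[b]-r[a];print('hood yaw',np.degrees(np.arctan2(d[1],d[0])))
d=r[3]-r[2];print('front dir yaw-90',np.degrees(np.arctan2(d[1],d[0]))-90,'front mid',(r[2]+r[3])/2)
for n,u,v,z in[('bat',22,552,.048),('red',100,551,.015),('flux',174,560,.021),('mk',245,566,.012),('mk2',363,563,.012),('vice',120,450,.06),('vicecorner',170,432,.06),('edge R',430,350,0),('edge R',440,590,0)]: print(n,T(u,v,z).round(3))
# tin mask in the side view
im=np.load('pics/side0.npy');hsv=cv2.cvtColor(im,cv2.COLOR_RGB2HSV)
k=cv2.inRange(hsv,(70,60,20),(95,255,160));k[:, :285]=0;k[:,325:]=0
n,l,s,c=cv2.connectedComponentsWithStats(k);print(s[1:][s[1:,4]>30])
p=m.mean(0);print('proj tin top/bottom in side',proj('side',p),proj('side',[p[0],p[1],0]))
E
```

```text
mouth [[0.463, -0.157, 0.175], [0.457, -0.199, 0.175], [0.415, -0.191, 0.175], [0.421, -0.148, 0.175]] c [ 0.439  -0.1738  0.175 ] sides [0.0427 0.0433 0.0441 0.0429]
ang -98.1
ang 170.0
ang 81.2
ang -12.0
roof [[0.848, -0.175, 0.18], [0.805, -0.381, 0.18], [0.636, -0.345, 0.18], [0.675, -0.144, 0.18]] [0.211  0.1733 0.2053 0.1762]
hood yaw -10.136358112773394
hood yaw -12.016323750944007
front dir yaw-90 -10.895953217125339 front mid [ 0.65516126 -0.24430807  0.18      ]
bat [0.363 0.017 0.048]
red [ 0.361 -0.058  0.015]
flux [ 0.351 -0.133  0.021]
mk [ 0.343 -0.206  0.012]
mk2 [ 0.344 -0.326  0.012]
vice [ 0.461 -0.082  0.06 ]
vicecorner [ 0.478 -0.132  0.06 ]
edge R [ 0.565 -0.413  0.   ]
edge R [ 0.315 -0.406  0.   ]
[[ 293  174   26   74 1425]]
proj tin top/bottom in side [308.37668263 175.15424839] [305.24133902 242.40149281]
```

```bash
python3 - <<'E'
from h import *
print(totool([.439,-.174,.235]).round(1))
p=cams.camera_params('wrist');print({k:np.round(v,4).tolist() for k,v in p.items()})
E
```

```text
[ 350.5 -308.1   -4.1]
{'intrinsics': [[297.3186, 0.0, 252.5305], [0.0, 297.3186, 190.0043], [0.0, 0.0, 1.0]], 'hand_eye': [[0.0, -0.9493, -0.3143, 0.0823], [1.0, -0.0002, 0.0006, 0.0002], [-0.0006, -0.3143, 0.9493, -0.1428], [0.0, 0.0, 0.0, 1.0]]}
```

```bash
python3 -m creep '[[100,45,-38,0,0],[100,90,-78,0,6],[100,135,-118,0,12],[100,180,-158,0,18],[100,225,-198,0,24]]'; python3 -m creep '[[100,37,-48,0,3],[100,70,-100,-2,6],[100,94,-133,-4,6],[100,94,-133,-4,6],[100,94,-133,-4,6]]'; python3 - <<'E'
from h import *
s=sensors.observe();print(s['t'],s['eef_pos'],s['tool_rot'],totool([.439,-.174,.235]).round(1))
snap('wrist','w1',None,1.5)
E
```

```text
t: 0.72
eef_pos: [0.3604, -0.3195, 0.2309]
tool_rot: [-0.0, 0.999, -0.033, -0.0]
ft_force: [1.2, -0.1, -0.7]
gripper_width: 0.0854
gripper_force: 0.0
t: 1.35
eef_pos: [0.4616, -0.1948, 0.2349]
tool_rot: [0.0, 0.997, -0.083, -0.001]
ft_force: [0.0, 0.7, -0.0]
gripper_width: 0.0855
gripper_force: 0.0
1.35 [ 0.46156173 -0.19477     0.2348566 ] [ 2.28989487e-05  9.96546723e-01 -8.30322636e-02 -5.20931104e-04] [-25.7 -16.7  -0.1]
```

View pics/w1.png

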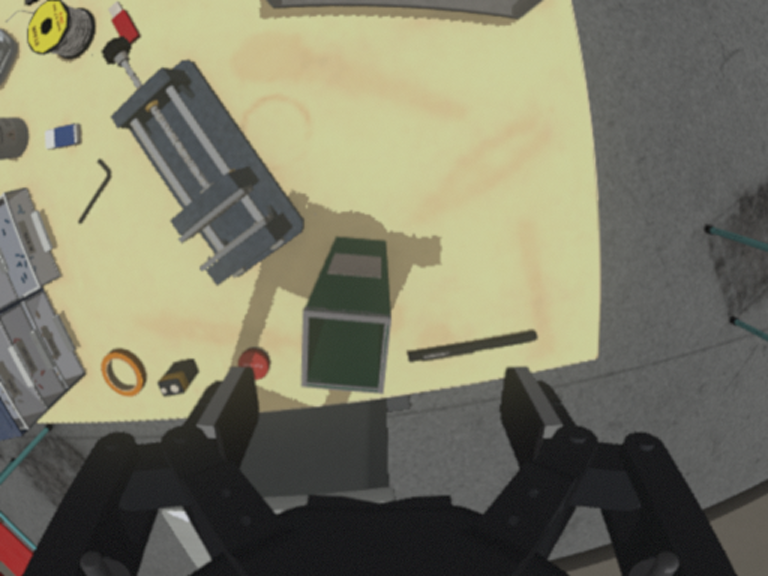

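The wrist view shows the tin's rim corners at about (304,311), (390,313), (384,391) and (302,385). The hood's front foot is along the top edge, and the vice jaws are left of the tin at about (300,230).

```bash
cat >> h.py <<'E'
def wray(uv,pose=None):
    p=cams.camera_params('wrist');K=np.array(p['intrinsics']);H=np.array(p['hand_eye'])
    d=np.array([(uv[0]-K[0,2])/K[0,0],(uv[1]-K[1,2])/K[1,1]]);th=np.linalg.norm(d)
    v=np.r_[d/max(th,1e-9)*np.sin(th),np.cos(th)]
    s=sensors.observe();q=s['tool_rot'];R=Ro.from_quat([q[1],q[2],q[3],q[0]]).as_matrix()
    return s['eef_pos']+R@H[:3,3], R@H[:3,:3]@v
def wonz(uv,z):
    o,d=wray(uv);return o+d*(z-o[2])/d[2]
E
python3 - <<'E'
from h import *
m=np.array([wonz((u/1.5,v/1.5),.175) for u,v in[(304,311),(390,313),(384,391),(302,385)]])
print(m.round(4).tolist(),m.mean(0).round(4),np.linalg.norm(np.roll(m,-1,0)-m,axis=1).round(4))
for i in range(4):
    d=m[(i+1)%4]-m[i];print(np.degrees(np.arctan2(d[1],d[0])).round(1))
print(totool([*m.mean(0)[:2],.136]).round(1))
for u,v in[(270,15),(515,18)]:print('hoodfoot',wonz((u/1.5,v/1.5),0).round(3))
print('jaw',wonz((302/1.5,225/1.5),.0).round(3))
E
```

```text
[[0.4692, -0.1586, 0.175], [0.4612, -0.2003, 0.175], [0.4175, -0.1901, 0.175], [0.4279, -0.1476, 0.175]] [ 0.444  -0.1741  0.175 ] [0.0424 0.0449 0.0438 0.0428]
-100.8
166.9
76.3
-14.9
[-20.6 -17.9  98.9]
hoodfoot [ 0.672 -0.137  0.   ]
hoodfoot [ 0.637 -0.343  0.   ]
jaw [ 0.484 -0.131  0.   ]
```

```bash
python3 -m creep '[[100,-23,-18,0,1.5],[100,-23,-18,40,1.5],[100,-23,-18,80,1.5],[100,-23,-18,98,1.5],[100,-23,-18,98,1.5]]' 30; python3 -m creep '[[20,0,0,0,0],[20,0,0,0,0],[20,0,0,0,0],[20,0,0,0,0],[20,0,0,0,0]]' 30;  python3 -m creep '[[20,0,0,-12,0],[20,0,0,-20,0],[20,0,0,-20,0],[20,0,0,-20,0],[20,0,0,-20,0]]' 30
python3 - <<'E'
from h import *
xh=np.array([np.cos(np.radians(-11)),np.sin(np.radians(-11))]);yh=np.array([-xh[1],xh[0]]);o=np.array([.655,-.242])
s=sensors.observe();r=np.array(s['eef_pos'][:2])-o;print('hood xy of tcp',r@xh,r@yh)
t=o-.24*xh-.01*yh;print(totool([*t,s['eef_pos'][2]]).round(1))
snap('side','s1')
E
```

```text
t: 2.02
eef_pos: [0.4404, -0.1735, 0.1356]
tool_rot: [-0.001, 0.995, -0.097, -0.002]
ft_force: [0.5, 0.5, -0.2]
gripper_width: 0.0855
gripper_force: 0.0
t: 2.65
eef_pos: [0.4431, -0.1736, 0.1386]
tool_rot: [0.001, 0.995, -0.096, 0.001]
ft_force: [-0.4, -0.2, 6.1]
gripper_width: 0.0436
gripper_force: 35.1
t: 3.28
eef_pos: [0.4421, -0.1728, 0.1569]
tool_rot: [-0.0, 0.995, -0.096, -0.0]
ft_force: [-0.6, 1.2, -1.8]
gripper_width: 0.0436
gripper_force: 34.3
hood xy of tcp -0.22221357833067748 0.02725577395278094
[-17.8  37.3   0. ]
```

```bash
python3 -m creep '[[20,-9,18,0,0],[20,-18,37,0,0],[20,-18,37,10,0],[20,-18,37,18,0],[20,-18,37,19.5,0]]' 30; python3 -m creep '[[20,14,0,0,0],[20,28,0,0,0],[20,42,0,2,0],[20,56,0,4,0],[20,56,0,4,0]]' 20
python3 - <<'E'
from h import *
snap('side','s2',(200,80,420,300),2.5)
E
```

```text
t: 3.95
eef_pos: [0.4181, -0.2055, 0.138]
tool_rot: [-0.0, 0.995, -0.096, 0.0]
ft_force: [-2.1, 1.7, 11.4]
gripper_width: 0.0439
gripper_force: 36.4
t: 4.58
eef_pos: [0.4738, -0.2166, 0.1336]
tool_rot: [-0.0, 0.995, -0.096, 0.0]
ft_force: [1.2, -0.1, 1.5]
gripper_width: 0.0434
gripper_force: 37.2
```

View pics/s2.png

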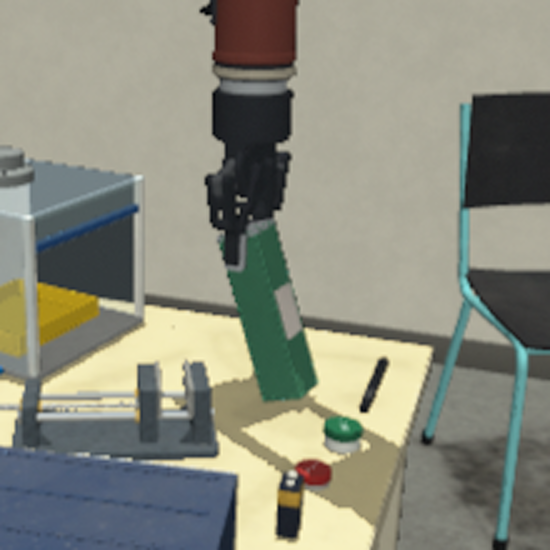

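The view shows the tin pivoting cleanly in the grip, leaning about 20° towards the hood with its bottom edge planted on the table. I'll continue the arc.

```bash
python3 -m creep '[[20,22,0,6,0],[20,42,0,15,0],[20,61,0,27,0],[20,78,0,41,0],[20,93,0,58,0]]' 20; python3 -m creep '[[20,13,0,19,0],[20,22,0,38,0],[20,29,0,57,0],[20,32,0,68,0],[20,32,0,70,0]]' 20
python3 - <<'E'
from h import *
snap('side','s3',(180,80,400,300),2.5)
E
```

```text
t: 5.25
eef_pos: [0.5642, -0.2345, 0.0754]
tool_rot: [0.0, 0.995, -0.096, 0.0]
ft_force: [0.4, -0.6, 2.2]
gripper_width: 0.0438
gripper_force: 38.1
t: 5.88
eef_pos: [0.5941, -0.2401, 0.0046]
tool_rot: [-0.001, 0.995, -0.096, -0.001]
ft_force: [-1.3, 0.8, 0.4]
gripper_width: 0.0434
gripper_force: 38.3
```

View pics/s3.png

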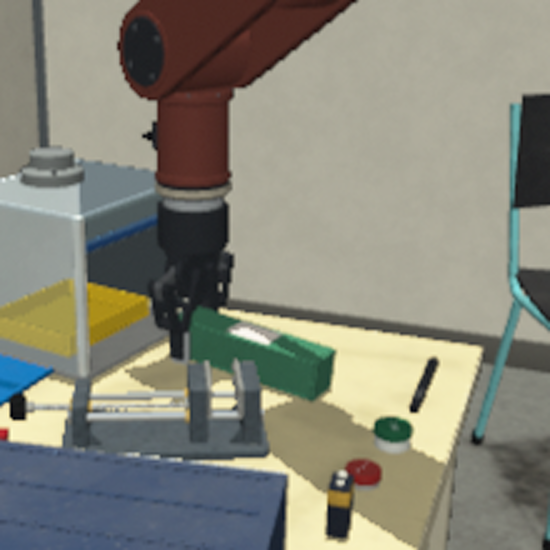

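```bash
python3 -m creep '[[20,0,0,1,0],[20,0,0,2,0],[20,0,0,3,0],[20,0,0,3,0],[20,0,0,3,0]]' 20; python3 -m creep '[[60,0,0,3,0],[100,0,0,0,0],[100,0,0,0,0],[100,0,0,-40,0],[100,0,0,-90,0]]' 20;  python3 -m creep '[[100,-30,0,-30,0],[100,-80,0,-60,0],[100,-130,0,-80,0],[100,-170,0,-80,0],[100,-170,0,-80,0]]'
python3 - <<'E'
from h import *
s=sensors.observe();print(s['eef_pos'])
im=snap('wrist','w2',None,1.5)
hsv=cv2.cvtColor(im,cv2.COLOR_RGB2HSV);k=cv2.inRange(hsv,(65,60,20),(95,255,170))
n,l,st,c=cv2.connectedComponentsWithStats(k);print(st[1:][st[1:,4]>200],c[1:][st[1:,4]>200])
E
```

```text
t: 6.55
eef_pos: [0.5956, -0.2408, 0.0031]
tool_rot: [0.0, 0.995, -0.096, 0.0]
ft_force: [0.8, 0.2, 0.9]
gripper_width: 0.0437
gripper_force: 38.4
t: 7.18
eef_pos: [0.5939, -0.2399, 0.0921]
tool_rot: [-0.001, 0.995, -0.096, -0.002]
ft_force: [0.6, -1.1, 0.5]
gripper_width: 0.0855
gripper_force: 0.0
t: 7.8
eef_pos: [0.4265, -0.2074, 0.1729]
tool_rot: [0.0, 0.995, -0.097, -0.0]
ft_force: [0.4, -0.3, 0.6]
gripper_width: 0.0856
gripper_force: 0.0
[ 0.42649224 -0.20739245  0.17286585]
[[ 229    0   48  166 5334]
 [ 187  236   28   24  484]] [[253.27315336  82.42519685]
 [200.3285124  247.58884298]]
```

View pics/w2.png

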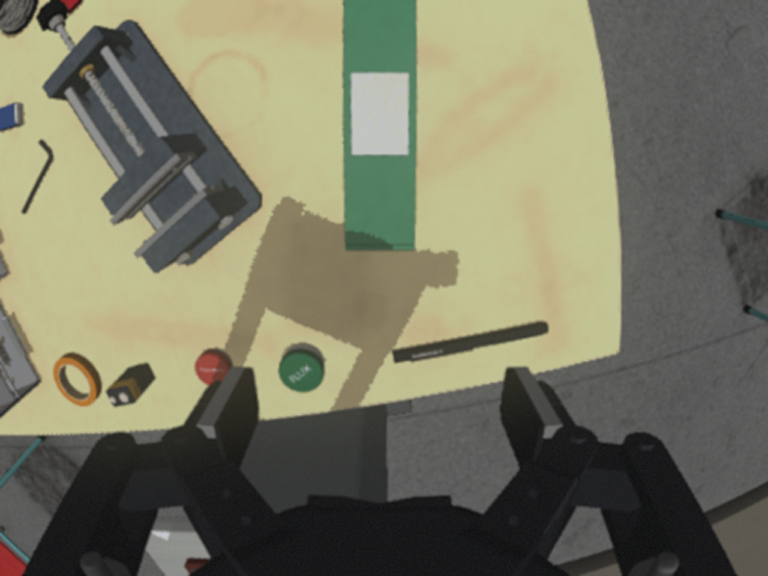

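The wrist view shows the tin lying flat, mouth towards the hood. Its closed-end edge runs from (346,248) to (415,248) in the 1.5× picture, and its sides are at columns 344 and 416. The bystanders haven't moved.

```bash
python3 - <<'E'
from h import *
a,b=[wonz((u/1.5,246/1.5),.044) for u in(346,415)];c,d=[wonz((u/1.5,40/1.5),.044) for u in(345,416)]
print(a,b,c,d);m=(a+b)/2;n=(c+d)/2;w=n-m
print('end',m,'width',np.linalg.norm(a-b),'yaw',np.degrees(np.arctan2(w[1],w[0])))
u=w/np.linalg.norm(w);g=m+.015*u
print('grasp',g,totool([g[0],g[1],.003]).round(1))
xh=np.array([np.cos(np.radians(-11)),np.sin(np.radians(-11))]);yh=np.array([-xh[1],xh[0]]);o=np.array([.655,-.242])
r=m[:2]-o;print('end in hood',r@xh,r@yh)
E
```

```text
[ 0.44994594 -0.19088624  0.044     ] [ 0.44161563 -0.23335929  0.044     ] [ 0.57569776 -0.21596748  0.044     ] [ 0.56759698 -0.25757931  0.044     ]
end [ 0.44578078 -0.21212276  0.044     ] width 0.04328226731060804 yaw -11.080970775107186
grasp [ 0.46050113 -0.2150057   0.044     ] [ 32.9   0.5 170.3]
end in hood -0.21107611540619864 -0.010592601409734137
```

```bash
python3 -m creep '[[100,15,0,40,0],[100,33,0.5,90,0],[100,33,0.5,140,0],[100,33,0.5,168,0],[100,33,0.5,168,0]]' 20; python3 -m creep '[[20,0,0,0,0],[20,0,0,0,0],[20,0,0,0,0],[20,0,0,0,0],[20,0,0,0,0]]' 20;  python3 -m creep '[[20,0,0,-3,0],[20,0,0,-6,0],[20,0,0,-9,0],[20,0,0,-12,0],[20,0,0,-15,0]]' 20
python3 - <<'E'
from h import *
im=snap('side','s4',(180,80,400,300),2.5)
E
```

```text
t: 8.48
eef_pos: [0.4595, -0.2136, 0.002]
tool_rot: [-0.001, 0.995, -0.096, -0.002]
ft_force: [-0.3, 0.8, 0.5]
gripper_width: 0.0855
gripper_force: 0.0
t: 9.1
eef_pos: [0.4621, -0.2157, 0.0065]
tool_rot: [0.001, 0.995, -0.096, 0.002]
ft_force: [0.4, 0.9, 7.3]
gripper_width: 0.0439
gripper_force: 24.6
t: 9.72
eef_pos: [0.4606, -0.2148, 0.0199]
tool_rot: [-0.0, 0.995, -0.096, -0.0]
ft_force: [-0.7, -0.6, -1.6]
gripper_width: 0.0441
gripper_force: 23.8
```

View pics/s4.png

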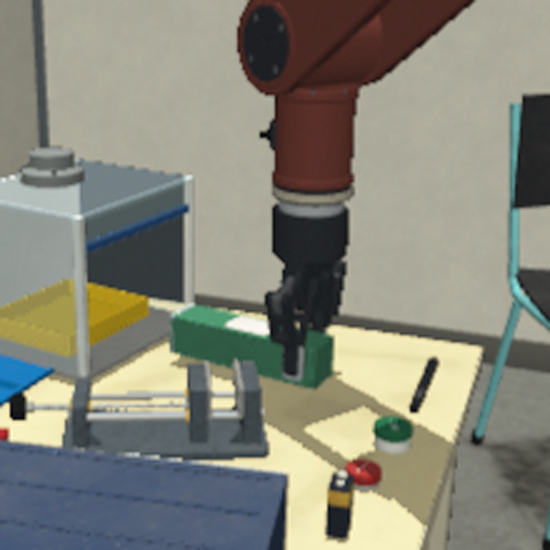

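```bash
cat >> h.py <<'E'
xh=np.array([np.cos(np.radians(-11)),np.sin(np.radians(-11)),0]);yh=np.array([-xh[1],xh[0],0]);zz=np.array([0,0,1.])
O=np.array([.655,-.242,0])
def tiltfit(im=None,g=.015,dz=.0225,name='side'):
    """mouth-end near-side edge (between top and bottom corners) vs. tilt; returns mask extents and predictions"""
    s=sensors.observe();P=np.array(s['eef_pos'])+zz*dz
    out={}
    for th in(-5,0,5,10,15,20,25,30,35,40,50,60):
        a=np.radians(th);ax=xh*np.cos(a)-zz*np.sin(a);n=xh*np.sin(a)+zz*np.cos(a)
        out[th]=[proj(name,P+ax*(.175-g)+yh*sy+n*sn).round(1).tolist() for sy,sn in((.022,.022),(.022,-.022))]
    return out
E
python3 - <<'E'
from h import *
im=np.load('pics/s4.npy');hsv=cv2.cvtColor(im,cv2.COLOR_RGB2HSV);k=cv2.inRange(hsv,(60,50,15),(95,255,170));k[:,:245]=0;k[:,320:]=0;k[:195]=0;k[240:]=0
for c in range(246,262):
    r=np.where(k[:,c])[0];print(c,(r.min(),r.max()) if len(r) else None,end=' ')
print(); [print(a,b) for a,b in tiltfit().items() if a<=15]
E
```

```text
246 None 247 None 248 (np.int64(208), np.int64(217)) 249 (np.int64(207), np.int64(219)) 250 (np.int64(206), np.int64(220)) 251 (np.int64(206), np.int64(220)) 252 (np.int64(206), np.int64(221)) 253 (np.int64(205), np.int64(221)) 254 (np.int64(204), np.int64(221)) 255 (np.int64(204), np.int64(221)) 256 (np.int64(203), np.int64(222)) 257 (np.int64(203), np.int64(222)) 258 (np.int64(202), np.int64(222)) 259 (np.int64(202), np.int64(223)) 260 (np.int64(202), np.int64(223)) 261 (np.int64(202), np.int64(223)) 
-5 [[246.2, 196.8], [245.2, 211.6]]
0 [[245.5, 201.5], [245.6, 216.4]]
5 [[245.2, 206.2], [246.4, 221.3]]
10 [[245.2, 211.0], [247.6, 226.1]]
15 [[245.6, 215.8], [249.1, 230.8]]
```

The tin pivots in the 24 N grip: its mouth stayed down while the closed end rose, a tilt of about 5°. Next I test whether a strong grip holds the angle.

```bash
python3 -m creep '[[10,0,0,0,0],[10,0,0,0,0],[10,0,0,-5,0],[10,0,0,-10,0],[10,0,0,-15,0]]' 120
python3 - <<'E'
from h import *
im=snap('side','s5');hsv=cv2.cvtColor(im,cv2.COLOR_RGB2HSV);k=cv2.inRange(hsv,(60,50,15),(95,255,170));k[:,:240]=0;k[:,320:]=0;k[:190]=0;k[240:]=0
for c in range(243,256):
    r=np.where(k[:,c])[0];print(c,(r.min(),r.max()) if len(r) else None,end=' ')
print(); [print(a,b) for a,b in tiltfit().items() if a<=15]
E
```

```text
t: 10.4
eef_pos: [0.4608, -0.2149, 0.0353]
tool_rot: [0.0, 0.995, -0.096, 0.0]
ft_force: [-0.1, 0.1, -1.2]
gripper_width: 0.0429
gripper_force: 121.6
243 None 244 None 245 None 246 None 247 None 248 None 249 None 250 (np.int64(201), np.int64(215)) 251 (np.int64(201), np.int64(215)) 252 (np.int64(201), np.int64(215)) 253 (np.int64(200), np.int64(216)) 254 (np.int64(199), np.int64(216)) 255 (np.int64(198), np.int64(216)) 
-5 [[246.1, 191.3], [245.1, 206.2]]
0 [[245.4, 196.0], [245.5, 211.1]]
5 [[245.0, 200.8], [246.3, 216.0]]
10 [[245.0, 205.6], [247.5, 220.8]]
15 [[245.4, 210.5], [249.0, 225.6]]
```

A 120 N grip holds the angle and the mouth rose with the lift. I'll find how the grip eases while the mouth is still just above the table.

```bash
cat > look.py <<'E'
import sys
from h import *
im=snap('side',sys.argv[1]);c0=int(sys.argv[2]) if len(sys.argv)>2 else 240
# green band outline for columns right of the mouth, up to the fingers: top-face far/near edges -> slope of lower edge
hsv=cv2.cvtColor(im,cv2.COLOR_RGB2HSV);k=cv2.inRange(hsv,(60,50,15),(95,255,170));k[:170]=0;k[250:]=0;k[:,:c0]=0;k[:,330:]=0
n,l,st,c=cv2.connectedComponentsWithStats(k);i=1+st[1:,4].argmax();x,y,w,h,A=st[i];k=(l==i)
cols=range(x+1,x+7);print('left',x,'top/bot',[(int(np.where(k[:,q])[0].min()),int(np.where(k[:,q])[0].max())) for q in cols])
for t,v in tiltfit().items(): print(t,v,end='; ')
E
python3 -m creep '[[10,0,0,0,0],[10,0,0,0,0],[10,0,0,0,0],[10,0,0,0,0],[10,0,0,0,0]]' 60 | grep -E 'gripper|t:'; python3 -m creep '[[50,0,0,0,0],[50,0,0,0,0],[50,0,0,0,0],[50,0,0,0,0],[50,0,0,0,0]]' 60| grep -E 'gripper|t:'; python3 look.py s6
```

```text
t: 11.08
tool_rot: [-0.0, 0.995, -0.096, -0.0]
gripper_width: 0.0429
gripper_force: 121.6
t: 11.7
tool_rot: [-0.0, 0.995, -0.096, -0.0]
gripper_width: 0.043
gripper_force: 92.1
left 248 top/bot [(200, 214), (199, 215), (201, 215), (200, 216), (200, 216), (199, 216)]
-5 [[246.2, 191.8], [245.2, 206.7]]; 0 [[245.5, 196.5], [245.7, 211.6]]; 5 [[245.2, 201.2], [246.5, 216.4]]; 10 [[245.2, 206.1], [247.6, 221.3]]; 15 [[245.6, 210.9], [249.1, 226.1]]; 20 [[246.3, 215.8], [251.0, 230.8]]; 25 [[247.4, 220.7], [253.1, 235.4]]; 30 [[248.9, 225.5], [255.6, 239.9]]; 35 [[250.7, 230.2], [258.4, 244.2]]; 40 [[252.8, 234.8], [261.4, 248.4]]; 50 [[258.0, 243.7], [268.4, 256.1]]; 60 [[264.3, 251.8], [276.2, 262.7]];
```

```bash
python3 -m creep '[[50.6,0,0,0,0],[50.6,0,0,0,0],[50.6,0,0,0,0],[50.6,0,0,0,0],[50.6,0,0,0,0]]' 120| grep -E 'gripper|t:'; python3 look.py s7|head -1;  python3 -m creep '[[51,0,0,0,0],[51,0,0,0,0],[51,0,0,0,0],[51,0,0,0,0],[51,0,0,0,0]]' 120| grep -E 'gripper|t:'; python3 look.py s8
```

```text
t: 12.38
tool_rot: [-0.0, 0.995, -0.096, -0.0]
gripper_width: 0.0438
gripper_force: 56.0
left 249 top/bot [(199, 215), (199, 215), (197, 216), (198, 216), (199, 216), (199, 216)]
t: 13.05
tool_rot: [-0.0, 0.995, -0.096, -0.0]
gripper_width: 0.044
gripper_force: 32.0
left 250 top/bot [(201, 215), (200, 216), (200, 216), (199, 216), (198, 216), (198, 217)]
-5 [[246.2, 191.8], [245.2, 206.7]]; 0 [[245.5, 196.5], [245.6, 211.6]]; 5 [[245.2, 201.2], [246.5, 216.5]]; 10 [[245.2, 206.1], [247.6, 221.3]]; 15 [[245.6, 210.9], [249.1, 226.1]]; 20 [[246.3, 215.8], [251.0, 230.8]]; 25 [[247.4, 220.7], [253.1, 235.4]]; 30 [[248.9, 225.5], [255.6, 239.9]]; 35 [[250.7, 230.2], [258.4, 244.2]]; 40 [[252.8, 234.8], [261.4, 248.4]]; 50 [[258.0, 243.7], [268.3, 256.1]]; 60 [[264.3, 251.8], [276.2, 262.7]];
```

```bash
python3 -m creep '[[51.2,0,0,0,0],[51.2,0,0,0,0],[51.2,0,0,0,0],[51.2,0,0,0,0],[51.2,0,0,0,0]]' 120| grep -E 'gripper|t:'; python3 look.py s9|head -1;  python3 -m creep '[[51.35,0,0,0,0],[51.35,0,0,0,0],[51.35,0,0,0,0],[20,0,0,0,0],[20,0,0,0,0]]' 120| grep -E 'gripper|t:|eef'; python3 look.py s10|head -1
```

```text
t: 13.72
tool_rot: [-0.0, 0.995, -0.096, -0.0]
gripper_width: 0.0438
gripper_force: 20.3
left 248 top/bot [(202, 212), (201, 215), (199, 215), (197, 216), (200, 216), (199, 216)]
t: 14.4
eef_pos: [0.4607, -0.2148, 0.0348]
tool_rot: [-0.0, 0.995, -0.096, -0.0]
gripper_width: 0.0428
gripper_force: 121.5
left 248 top/bot [(200, 206), (201, 215), (198, 215), (198, 216), (200, 216), (199, 216)]
```

```bash
python3 -m creep '[[51.45,0,0,0,0],[51.45,0,0,0,0],[51.45,0,0,0,0],[51.45,0,0,0,0],[51.45,0,0,0,0]]' 120| grep -E 'gripper|t:'; python3 look.py s11|head -1;  python3 -m creep '[[51.52,0,0,0,0],[51.52,0,0,0,0],[51.52,0,0,0,0],[51.52,0,0,0,0],[51.52,0,0,0,0]]' 120| grep -E 'gripper|t:|eef'; python3 look.py s12|head -1
```

```text
t: 15.08
tool_rot: [0.0, 0.995, -0.096, 0.0]
gripper_width: 0.0437
gripper_force: 4.1
left 250 top/bot [(210, 220), (210, 224), (208, 225), (207, 225), (207, 225), (207, 224)]
t: 15.75
eef_pos: [0.4607, -0.2149, 0.0349]
tool_rot: [0.0, 0.995, -0.096, 0.0]
gripper_width: 0.0438
gripper_force: 0.1
left 250 top/bot [(211, 225), (211, 225), (210, 225), (210, 225), (209, 225), (209, 225)]
```

```bash
python3 -m creep '[[20,0,0,0,0],[20,0,0,0,0],[20,0,0,0,0],[20,0,0,-15,0],[20,0,0,-30,0]]' 120| grep -E 'gripper|t:|ft'; python3 -m creep '[[20,0,0,-10,0],[20,0,0,-20,0],[20,0,0,-30,0],[20,0,0,-30,0],[20,0,0,-30,0]]' 120| grep -E 'gripper|t:|eef|ft'; python3 look.py s13; python3 - <<'E'
import cv2,numpy as np
im=np.load('pics/s13.npy');cv2.imwrite('pics/s13c.png',cv2.resize(im[120:260,210:350,::-1],None,fx=4,fy=4,interpolation=cv2.INTER_CUBIC))
E
```

```text
t: 16.42
tool_rot: [-0.0, 0.995, -0.096, -0.0]
ft_force: [0.3, -1.1, -2.6]
gripper_width: 0.0402
gripper_force: 121.4
t: 17.05
eef_pos: [0.4604, -0.2147, 0.0945]
tool_rot: [-0.0, 0.995, -0.096, -0.0]
ft_force: [-0.1, -0.5, -2.0]
gripper_width: 0.0402
gripper_force: 121.5
left 251 top/bot [(191, 205), (190, 206), (190, 206), (189, 206), (189, 207), (188, 206)]
-5 [[246.2, 170.5], [245.1, 186.1]]; 0 [[245.4, 175.4], [245.6, 191.1]]; 5 [[245.0, 180.4], [246.4, 196.1]]; 10 [[245.1, 185.4], [247.6, 201.1]]; 15 [[245.5, 190.4], [249.1, 206.1]]; 20 [[246.2, 195.5], [251.0, 210.9]]; 25 [[247.4, 200.5], [253.2, 215.6]]; 30 [[248.9, 205.4], [255.7, 220.2]]; 35 [[250.7, 210.3], [258.5, 224.5]]; 40 [[252.9, 215.0], [261.6, 228.7]]; 50 [[258.1, 224.0], [268.7, 236.5]]; 60 [[264.6, 232.2], [276.7, 243.1]];
```

View pics/s13c.png

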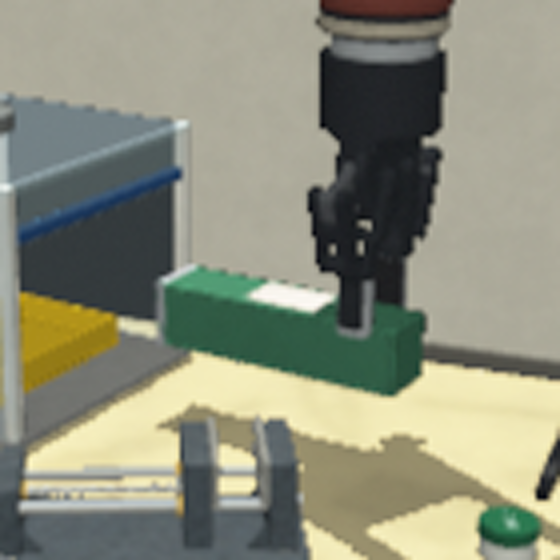

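```bash
cat >> h.py <<'E'
def near(uv,y=.0114):
    """side-view pixel -> (hood x, z) in the vertical plane of the tin's near face"""
    o,d=ray('side',uv);k=(y-(o-O)@yh)/(d@yh);X=o+d*k;return np.array([(X-O)@xh,X[2]])*1000
E
python3 - <<'E'
from h import *
for n,u,v in[('mt',164,283),('mb',166,344),('cb',391,392),('ct',393,337),('fingertip',355,335)]:print(n,near((210+u/4,120+v/4)).round(0))
s=sensors.observe();r=np.array(s['eef_pos'])-O;print('tcp',r@xh,r@yh,r[2])
E
```

```text
mt [-54.  99.]
mb [-55.  56.]
cb [-222.   60.]
ct [-222.   96.]
fingertip [-196.   92.]
tcp -0.1963701556149965 -0.010221664395653663 0.0942636731886223
```

```bash
python3 - <<'E'
from h import *
for n in('s4','s5','s6','s10','s11','s12','s13'):
    im=np.load(f'pics/{n}.npy').copy();hsv=cv2.cvtColor(im,cv2.COLOR_RGB2HSV);k=cv2.inRange(hsv,(60,50,15),(95,255,170));k[:170]=0;k[250:]=0;k[:,:240]=0;k[:,330:]=0
    nn,l,st,c=cv2.connectedComponentsWithStats(k);i=1+st[1:,4].argmax();x,y,w,h,A=st[i];k=(l==i)
    bot=np.array([(q,np.where(k[:,q])[0].max()+.5) for q in range(x+4,x+w) if k[:,q].any()])
    j=bot[:,1].argmax(); b=bot[:max(j-2,5)]
    P=np.array([near(q) for q in b]);f=np.polyfit(P[:,0],P[:,1],1)
    print(n,'lower edge: tilt mouth-down',np.degrees(np.arctan(f[0])).round(1)*-1,'z at mouth',np.polyval(f,P[0,0]).round(1),'x range',P[[0,-1],0].round(0),'z at end',np.polyval(f,P[-1,0]).round(1))
E
```

```text
s4 lower edge: tilt mouth-down 0.7 z at mouth 13.3 x range [ -57. -200.] z at end 15.1
s5 lower edge: tilt mouth-down 0.0 z at mouth 27.4 x range [ -63. -208.] z at end 27.4
s6 lower edge: tilt mouth-down 0.4 z at mouth 26.5 x range [ -57. -205.] z at end 27.6
s10 lower edge: tilt mouth-down 0.1 z at mouth 26.5 x range [ -57. -202.] z at end 26.7
s11 lower edge: tilt mouth-down 9.7 z at mouth 4.2 x range [ -63. -210.] z at end 29.3
s12 lower edge: tilt mouth-down -2.5 z at mouth 8.4 x range [ -63. -212.] z at end 2.0
s13 lower edge: tilt mouth-down 0.4 z at mouth 57.3 x range [ -66. -206.] z at end 58.3
```

The bottom-edge fit shows the tin held level at 12 N or more, pivoted mouth-down by about 10° at 4 N, and slid down in the pads at 0 N. I'll set it back on the table and regrip properly.

```bash
python3 -m creep '[[20,0,0,25,0],[20,0,0,45,0],[20,0,0,55,0],[20,0,0,57,0],[20,0,0,57,0]]' 120| grep -E 'gripper|t:|ft'; python3 -m creep '[[60,0,0,0,0],[100,0,0,0,0],[100,-8,0,0,0],[100,-8,0,20,0],[100,-8,0,33,0]]' 30| grep -E 'gripper|t:|eef|ft'; python3 -m creep '[[100,0,0,0,0],[40,0,0,0,0],[40,0,0,0,0],[40,0,0,0,0],[40,0,0,0,0]]' 30| grep -E 'gripper|t:|eef|ft';python3 -m creep '[[20,0,0,0,0],[20,0,0,-15,0],[20,0,0,-30,0],[20,0,0,-45,0],[20,0,0,-45,0]]' 120| grep -E 'gripper|t:|eef|ft'
cat > look.py <<'E'
import sys
from h import *
n=sys.argv[1];im=snap('side',n);z0,z1=int(sys.argv[2]),int(sys.argv[3]);c1=int(sys.argv[4]) if len(sys.argv)>4 else 330
hsv=cv2.cvtColor(im,cv2.COLOR_RGB2HSV);k=cv2.inRange(hsv,(60,50,15),(95,255,170));k[:z0]=0;k[z1:]=0;k[:,:190]=0;k[:,c1:]=0
nn,l,st,c=cv2.connectedComponentsWithStats(k);i=1+st[1:,4].argmax();x,y,w,h,A=st[i];k=(l==i)
bot=np.array([(q,np.where(k[:,q])[0].max()+.5) for q in range(x+4,x+w) if k[:,q].any()])
j=bot[:,1].argmax();b=bot[:max(j-2,5)];P=np.array([near(q) for q in b]);f=np.polyfit(P[:,0],P[:,1],1)
s=sensors.observe();r=np.array(s['eef_pos'])-O
print(n,'box',x,y,w,h,'tilt',-np.degrees(np.arctan(f[0])).round(1),'x',P[[0,-1],0].round(0),'z',np.polyval(f,P[[0,-1],0]).round(1),'tcp hood',(np.array([r@xh,r@yh,r[2]])*1000).round(1))
E
python3 look.py s14 170 250
```

```text
t: 17.73
tool_rot: [0.0, 0.995, -0.096, 0.0]
ft_force: [0.1, 0.8, -1.9]
gripper_width: 0.04
gripper_force: 121.5
t: 18.35
eef_pos: [0.4522, -0.2131, 0.0042]
tool_rot: [-0.0, 0.995, -0.096, -0.0]
ft_force: [-0.4, 0.3, -0.2]
gripper_width: 0.0853
gripper_force: 0.0
t: 18.98
eef_pos: [0.4534, -0.2136, 0.0055]
tool_rot: [0.0, 0.995, -0.096, 0.001]
ft_force: [-0.7, 0.0, 3.8]
gripper_width: 0.0435
gripper_force: 31.9
t: 19.6
eef_pos: [0.4541, -0.2141, 0.0518]
tool_rot: [0.001, 0.995, -0.096, 0.002]
ft_force: [-0.1, 0.4, -1.3]
gripper_width: 0.0426
gripper_force: 121.7
s14 box 249 191 67 33 tilt -0.4 x [ -60. -210.] z [46.4 45.2] tcp hood [-203.3  -10.7   50.8]
```

```bash
python3 -m creep '[[20,0,0,-12,0],[20,5,0,-25,0],[20,15,0,-37,0],[20,30,0,-37,0],[20,48,0,-37,0]]' 120| grep -E 'gripper|t:|ft'; python3 -m creep '[[20,18,0,0,0],[20,36,0,0,0],[20,54,0,0,0],[20,72,0,0,0],[20,86,0,0,0]]' 120| grep -E 'gripper|t:|eef|ft'; python3 -m creep '[[20,9,0,0,0],[20,14,0,0,0],[20,17,0,0,0],[20,17,0,0,0],[20,17,0,0,0]]' 120| grep -E 'gripper|t:|eef|ft'
python3 - <<'E'
from h import *
s=sensors.observe();r=np.array(s['eef_pos'])-O
print((np.array([r@xh,r@yh,r[2]])*1000).round(1))
snap('side','s15',(160,100,320,260),3.7)
E
```

```text
t: 20.27
tool_rot: [0.0, 0.995, -0.096, 0.0]
ft_force: [-0.8, -0.1, -1.0]
gripper_width: 0.0426
gripper_force: 121.7
t: 20.9
eef_pos: [0.5857, -0.239, 0.086]
tool_rot: [-0.0, 0.995, -0.096, -0.0]
ft_force: [0.7, -0.1, -2.3]
gripper_width: 0.0427
gripper_force: 121.7
t: 21.52
eef_pos: [0.6007, -0.2422, 0.0868]
tool_rot: [-0.0, 0.995, -0.096, -0.0]
ft_force: [-0.1, -0.6, -2.0]
gripper_width: 0.0429
gripper_force: 121.7
[-53.2 -10.5  86.8]
```

View pics/s15.png

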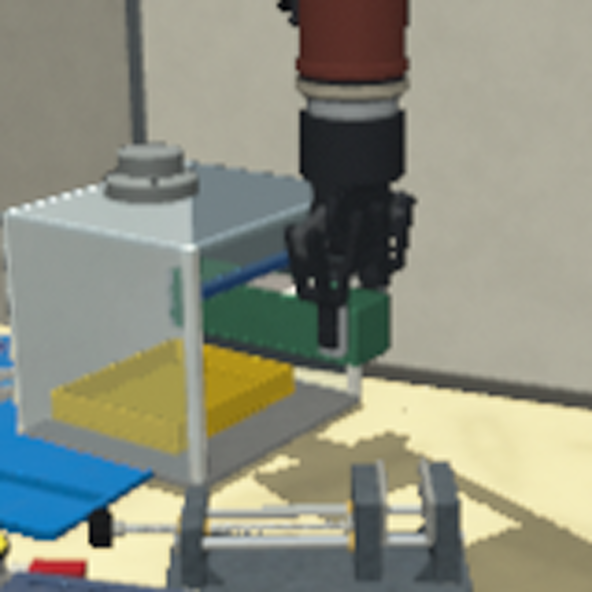

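The view shows the tin level under the sash, its mouth seen through the clear wall at about (175,295) and the tray below at about (170,390). The fingers are outside the hood. I start tipping with short grip eases.

```bash
python3 -m creep '[[51.4,0,0,0,0],[51.4,0,0,0,0],[51.4,0,0,0,0],[20,0,0,0,0],[20,0,0,0,0]]' 120| grep -E 'gripper|t:|ft'; python3 look.py s16 150 260 ; python3 -m creep '[[51.45,0,0,0,0],[51.45,0,0,0,0],[20,0,0,0,0],[20,0,0,0,0],[20,0,0,0,0]]' 120| grep -E 'gripper|t:|ft'; python3 look.py s17 150 260
```

```text
t: 22.2
tool_rot: [0.0, 0.995, -0.096, 0.0]
ft_force: [-0.1, -0.9, 0.1]
gripper_width: 0.0425
gripper_force: 121.6
s16 box 215 177 53 31 tilt 25.1 x [57. 42.] z [30.  36.9] tcp hood [-52.7 -10.6  87.1]
t: 22.88
tool_rot: [0.0, 0.995, -0.096, 0.0]
ft_force: [0.4, -0.4, -0.3]
gripper_width: 0.0426
gripper_force: 121.3
s17 box 215 178 53 30 tilt 25.1 x [57. 42.] z [30.  36.9] tcp hood [-52.8 -10.6  86.9]
```

```bash
python3 - <<'E'
from h import *
for n in('s15','s16','s17'):
    im=np.load(f'pics/{n}.npy');hsv=cv2.cvtColor(im,cv2.COLOR_RGB2HSV);k=cv2.inRange(hsv,(60,40,15),(98,255,190))
    print(n)
    for q in range(196,268,4):
        r=np.where(k[150:240,q])[0]+150
        if len(r):
            print(q,r.min(),r.max(),len(r),near((q,r.max()+.5)).round(0).astype(int).tolist(),near((q,r.min()-.5)).round(0).astype(int).tolist(),end=' | ')
    print()
    y=cv2.inRange(hsv,(20,130,90),(32,255,255));print('yellow',y[150:240,170:245].sum()//255)
E
```

```text
s15
208 173 187 15 [94, 80] [92, 126] | 216 169 190 18 [65, 77] [63, 142] | 220 170 191 17 [51, 77] [49, 141] | 224 171 192 18 [37, 76] [35, 141] | 228 178 193 16 [23, 76] [22, 123] | 232 168 194 18 [9, 76] [7, 154] | 236 179 195 17 [-4, 76] [-5, 125] | 240 179 196 18 [-18, 75] [-18, 127] | 244 181 197 17 [-31, 75] [-31, 124] | 248 196 197 2 [-44, 78] [-44, 84] | 252 196 198 3 [-57, 78] [-57, 86] | 256 178 198 21 [-70, 80] [-70, 139] | 260 159 239 21 [-83, -37] [-82, 191] | 264 173 193 15 [-94, 99] [-94, 156] | 
yellow 921
s16
216 190 207 18 [68, 25] [65, 80] | 220 189 206 18 [53, 31] [51, 86] | 224 188 205 18 [38, 37] [37, 91] | 228 187 204 18 [24, 43] [23, 97] | 232 168 203 17 [10, 49] [7, 154] | 236 183 202 17 [-4, 55] [-5, 113] | 240 185 201 17 [-17, 61] [-18, 110] | 244 183 200 18 [-31, 67] [-31, 118] | 248 196 199 4 [-44, 72] [-44, 84] | 252 196 199 4 [-57, 75] [-57, 86] | 256 179 197 19 [-70, 83] [-70, 136] | 260 161 238 21 [-83, -34] [-82, 186] | 264 183 194 12 [-94, 97] [-94, 129] | 
yellow 605
s17
216 190 207 18 [68, 25] [65, 80] | 220 189 206 18 [53, 31] [51, 86] | 224 188 205 18 [38, 37] [37, 91] | 228 187 204 18 [24, 43] [23, 97] | 232 168 203 17 [10, 49] [7, 154] | 236 187 202 16 [-4, 55] [-5, 102] | 240 185 202 18 [-17, 58] [-18, 110] | 244 183 200 18 [-31, 67] [-31, 118] | 248 196 199 4 [-44, 72] [-44, 84] | 252 196 199 4 [-57, 75] [-57, 86] | 256 179 197 19 [-70, 83] [-70, 136] | 260 178 196 19 [-82, 88] [-82, 141] | 264 183 194 12 [-94, 97] [-94, 129] | 
yellow 587
```

```bash
cat > prof.py <<'E'
import sys
from h import *
n=sys.argv[1];im=snap('side',n);hsv=cv2.cvtColor(im,cv2.COLOR_RGB2HSV);k=cv2.inRange(hsv,(60,40,15),(98,255,190))
P=[]
for q in range(206,248,2):
    r=np.where(k[150:240,q])[0]+150
    if len(r)>9: P.append(near((q,r.max()+.5)))
P=np.array(P)
for _ in range(2):
    f=np.polyfit(P[:,0],P[:,1],1);P=P[abs(P[:,1]-np.polyval(f,P[:,0]))<6]
t=np.arctan(-f[0]);s=sensors.observe();r=np.array(s['eef_pos'])-O
print(n,'tilt',np.degrees(t).round(1),'lower z at rim x49',np.polyval(f,49).round(0),'upper z at sash x6',(np.polyval(f,6)+44/np.cos(t)).round(0),'n',len(P),'x max',P[:,0].max().round(0),'tcp',(np.array([r@xh,r@yh,r[2]])*1000).round(1),'fz',round(float(s['ft_force'][2]),1))
# brass / yellow seen in the tray through the wrist and top cameras
tp=snap('top',n+'t')
E
python3 -m creep '[[20,0,0,-5,0],[20,0,0,-10,0],[20,0,0,-15,0],[20,0,0,-20,0],[20,0,0,-25,0]]' 120| grep -E 'gripper|t:|ft'; python3 prof.py s18
```

```text
t: 23.55
tool_rot: [0.0, 0.995, -0.096, 0.0]
ft_force: [0.3, -0.7, -1.1]
gripper_width: 0.043
gripper_force: 121.5
s18 tilt 19.8 lower z at rim x49 58.0 upper z at sash x6 121.0 n 15 x max 67.0 tcp [-52.5 -10.7 113. ] fz -0.6
```

```bash
python3 - <<'E'
from h import *
a=np.load('pics/top0.npy').astype(int);b=np.load('pics/s18t.npy').astype(int)
C=[O+xh*x+yh*y+zz*.012 for x,y in((.055,.07),(.055,-.07),(.165,-.07),(.165,.07))]
P=np.array([proj('top',c) for c in C]);print(P.round(0).tolist())
m=np.zeros(a.shape[:2],np.uint8);cv2.fillConvexPoly(m,P.astype(np.int32),1)
d=(np.abs(a-b).max(2)>25)&(m>0)
n,l,st,c=cv2.connectedComponentsWithStats(d.astype(np.uint8))
for i in range(1,n):
    if st[i,4]>3:
        X=onz('top',c[i],.02)-O;print(st[i].tolist(),'rgb',b[l==i].mean(0).round(0),'was',a[l==i].mean(0).round(0),'hood xy',(X@xh).round(3),(X@yh).round(3))
sa=np.load('pics/side0.npy').astype(int);sb=np.load('pics/s18.npy').astype(int)
P=np.array([proj('side',c) for c in C]);m=np.zeros(a.shape[:2],np.uint8);cv2.fillConvexPoly(m,P.astype(np.int32),1)
d=(np.abs(sa-sb).max(2)>25)&(m>0);n,l,st,c=cv2.connectedComponentsWithStats(d.astype(np.uint8))
for i in range(1,n):
    if st[i,4]>3:print('side',st[i].tolist(),sb[l==i].mean(0).round(0),sa[l==i].mean(0).round(0))
E
```

```text
[[290.0, 134.0], [341.0, 142.0], [347.0, 104.0], [296.0, 96.0]]
[289, 95, 58, 48, 2036] rgb [129.  78.  57.] was [187. 164.  96.] hood xy 0.108 0.001
side [215, 198, 5, 3, 11] [ 82. 103.  61.] [165. 137.  25.]
side [194, 200, 7, 4, 12] [163. 147. 101.] [155. 145.  74.]
side [204, 201, 3, 3, 7] [122. 117.  91.] [162. 151.  74.]
side [201, 203, 2, 3, 6] [115. 112.  90.] [162. 151.  74.]
```

```bash
python3 -m creep '[[51.4,0,0,-1,0],[51.4,0,0,-3,0],[20,0,0,-5,0],[20,0,0,-5,0],[20,0,0,-5,0]]' 120| grep -E 'gripper|t:|ft'; python3 prof.py s19; python3 - <<'E'
from h import *
for u,v in((197,202),(205,202),(202,204)):
    X=onz('side',(u,v),.02)-O;print((X@xh).round(3),(X@yh).round(3))
E
```

```text
t: 24.28
tool_rot: [-0.0, 0.995, -0.096, -0.0]
ft_force: [0.4, 1.0, -0.7]
gripper_width: 0.0427
gripper_force: 121.4
s19 tilt 30.5 lower z at rim x49 37.0 upper z at sash x6 114.0 n 15 x max 60.0 tcp [-53.  -10.5 116.7] fz -1.2
0.151 -0.001
0.13 -0.014
0.127 0.003
```

```bash
python3 -m creep '[[20,0,0,-6,0],[20,6,0,-6,0],[20,0,0,-6,0],[20,6,0,-6,0],[20,0,0,-6,0]]' 120| grep -E 'gripper|t:|ft'; python3 -m creep '[[20,6,0,0,0],[20,6,0,0,0],[20,0,0,0,0],[20,0,0,0,0],[20,0,0,0,0]]' 120| grep -E 'gripper|t:|ft'; python3 prof.py s20; python3 - <<'E'
from h import *
a=np.load('pics/side0.npy').astype(int)
C=[O+xh*x+yh*y+zz*.012 for x,y in((.055,.07),(.055,-.07),(.165,-.07),(.165,.07))]
P=np.array([proj('side',c) for c in C]);m=np.zeros(a.shape[:2],np.uint8);cv2.fillConvexPoly(m,P.astype(np.int32),1)
for f in('s17','s18','s19','s20'):
    b=np.load(f'pics/{f}.npy').astype(int);d=(np.abs(a-b).max(2)>18)&(m>0);n,l,st,c=cv2.connectedComponentsWithStats(d.astype(np.uint8))
    for i in range(1,n):
        if st[i,4]>2:
            X=onz('side',c[i],.02)-O;print(f,st[i].tolist(),b[l==i].mean(0).round(0),(X@xh).round(3),(X@yh).round(3))
E
```

```text
t: 25.0
tool_rot: [0.0, 0.995, -0.096, 0.0]
ft_force: [0.5, 0.3, -2.1]
gripper_width: 0.0427
gripper_force: 121.5
t: 25.62
tool_rot: [0.0, 0.995, -0.096, 0.0]
ft_force: [-0.4, -0.9, -1.4]
gripper_width: 0.0429
gripper_force: 121.5
s20 tilt 30.8 lower z at rim x49 43.0 upper z at sash x6 120.0 n 15 x max 60.0 tcp [-53.  -10.6 122.9] fz -1.9
s17 [208, 196, 3, 5, 9] [152. 153. 132.] 0.144 -0.049
s17 [193, 199, 14, 7, 60] [146. 134.  95.] 0.14 -0.004
s17 [215, 198, 22, 11, 140] [61. 94. 65.] 0.082 -0.036
s18 [193, 199, 14, 7, 60] [146. 134.  95.] 0.14 -0.004
s18 [215, 198, 6, 3, 13] [ 93. 107.  57.] 0.117 -0.054
s19 [193, 199, 14, 7, 62] [146. 134.  96.] 0.14 -0.004
s19 [215, 198, 16, 11, 97] [ 73. 100.  71.] 0.09 -0.038
s20 [193, 199, 14, 7, 60] [146. 134.  96.] 0.14 -0.004
s20 [215, 198, 13, 9, 66] [ 80. 104.  73.] 0.097 -0.043
```

```bash
cat >> h.py <<'E'
def wproj(X):
    p=cams.camera_params('wrist');K=np.array(p['intrinsics']);H=np.array(p['hand_eye'])
    s=sensors.observe();q=s['tool_rot'];R=Ro.from_quat([q[1],q[2],q[3],q[0]]).as_matrix()
    c=H[:3,:3].T@(R.T@(np.array(X)-s['eef_pos'])-H[:3,3]);th=np.arctan2(np.hypot(c[0],c[1]),c[2]);v=c[:2]/np.hypot(c[0],c[1])*th
    return v*K[0,0]+K[:2,2]
E
python3 - <<'E'
from h import *
C=[O+xh*x+yh*y+zz*.012 for x,y in((.051,.071),(.051,-.071),(.169,-.071),(.169,.071))]
P=np.array([wproj(c) for c in C]);print(P.round(0).tolist())
im=snap('wrist','w3');hsv=cv2.cvtColor(im,cv2.COLOR_RGB2HSV)
m=np.zeros(im.shape[:2],np.uint8);cv2.fillConvexPoly(m,P.astype(np.int32),1)
x0,y0=np.maximum(P.min(0),0).astype(int);x1,y1=P.max(0).astype(int)
sub=hsv[y0:y1,x0:x1]
print(sub.shape)
for r in sub[::6,::6]: print(' '.join(f'{p[0]:3d}/{p[1]:3d}/{p[2]:3d}' for p in r[:16]))
E
```

```text
[[158.0, 74.0], [324.0, 72.0], [321.0, -51.0], [161.0, -48.0]]
(73, 166, 3)
 23/ 89/135  23/121/188  23/122/188  23/121/188  23/120/189  23/121/188  23/119/188  23/119/188  23/119/188  23/117/189  24/121/188  23/120/189  23/119/189  24/120/187  23/117/189  23/119/188
 23/ 88/139  23/120/187  23/121/188  23/121/188  23/119/188  23/119/190  23/118/188  23/119/189  23/119/189  23/119/189  24/119/189  23/119/189  23/119/188  23/120/189  23/118/188  23/119/188
 23/ 93/145  23/120/189  23/122/188  23/120/189  23/119/188  23/121/188  23/119/188  23/120/189  23/120/189  23/119/189  23/ 97/182  21/ 22/161  18/ 16/161  26/ 11/156  15/ 10/159  18/  8/158
 23/ 99/150  23/119/189  23/120/187  23/119/188  23/121/188  23/119/188  23/118/188  23/119/189  23/120/189  23/121/188  25/ 63/155  71/ 32/135  69/ 36/135  72/ 38/133  72/ 42/134  72/ 42/133
 23/105/158  23/119/188  23/120/187  23/118/188  23/119/187  23/118/188  23/119/188  24/118/188  23/119/188  23/119/188  40/ 50/139  72/ 44/133  73/ 44/133  72/ 42/133  71/ 42/133  71/ 42/133
 23/104/160  23/118/188  23/119/188  23/119/187  23/118/188  23/
[... 771 characters left out ...]
/188  23/117/187  23/117/188  23/118/186  23/119/187  71/ 41/132  73/ 44/133  73/ 46/133  73/ 46/133  74/ 44/132  73/ 44/133
 23/110/167  23/118/186  23/117/186  23/117/188  23/118/188  23/118/188  23/117/186  23/117/186  23/116/187  23/117/187  72/ 42/133  72/ 44/132  72/ 43/132  73/ 46/133  74/ 46/133  73/ 48/133
 23/106/164  23/117/186  23/117/185  23/118/186  23/119/188  23/117/187  23/115/186  23/114/184  23/114/183  23/113/181  72/ 42/133  71/ 41/132  72/ 43/132  73/ 44/132  74/ 44/132  73/ 46/133
 23/116/183  23/117/181  23/115/177  24/112/171  23/107/167  23/105/161  23/100/155  23/ 95/147  24/ 87/141  25/ 75/133  73/ 44/133  73/ 44/133  73/ 44/132  74/ 46/133  74/ 43/132  74/ 44/132
```

```bash
python3 - <<'E'
import numpy as np
a=np.load('pics/s15.npy').astype(int);b=np.load('pics/s20.npy').astype(int)
print('diff (blue up = brass on yellow)')
for r in range(196,210): print(r,' '.join(f'{v:4d}' for v in (b-a)[r,188:216].sum(1)))
E
```

```text
diff (blue up = brass on yellow)
196    0    0    0    0    2    1    0    0   -1    1    2    1    1    3   -1    3    1    2    0    1   -1    1    2    1    1    2  -32 -133
197    2   -2    2    1    1    0    0   -2    5    7    8    1    4    3    2    0    2    1    2    1    0    1    0   -2    4    2  -22 -117
198    0    3    1    1    1    2   -1    9   26   32   21   15   11   11    6   -2    1    0    0    1    2    1    0   -2    1    1   -9  -55
199    1    1    0    2    6   10    9   16   35   43   41   41   32   19   10   -8   -5   -4   -1    2   -2    0    2   -2    1   -1    2    9
200    2   -2    0    5   20   37   38   34   30   28   28   44   47   21   14    5   -2  -20  -22   -8    2    1   -2    2    3    1    2   36
201    0   -3    1   12   38   53   54   51   39   34   35   11   12    1    8   16  -11  -58  -51  -15    1    0   -2    1    1    2    2   33
202    0    2    1   12   24   35   37   41   31   30   30   11    2  -27  -34   -3  -34  -96  -69   -9    3    1   -1    0    1   -3    0   15
203    1   -4    0   -1    1   -6  -16   -2   14   22   24 
[... 248 characters left out ...]
   1   -2   -1   -9  -13  -14  -27  -29  -26  -39  -66  -59  -17  -12   -8   -6    3    2    0    1    2    0    1    0    3
206    0    3    3    2    0   -1    3    4   -2   -4  -17  -19  -24  -25  -11    0    1    1   -2   -2    2    2    0    1    0    2   -1    2
207   -2    1   -1   -1    1   -1    3    0    0    1    3   -1   -5   -7   -1    0   -1   -2   -2    1    2    2    0   -2    0    1   -1    4
208    3    3    1    0   -2    1    2    1   -2    2    4    2    2    1    2   -2    0    1    0    1    1    0    4    0    1    0   -3    1
209    3    0   -1    6    3   -3    0    2    2    3    2    2   -1    3    4    1   -2    3    2   -2    1    0    2    2    3    3    1    3
```

The cluster about 42 mm wide at hood x ≈ 0.14 is consistent with all four spacers lying together in the tray. I'll back the tin out and check with the top camera.

```bash
python3 -m creep '[[20,-5,0,-4,0],[20,-20,0,-6,0],[20,-45,0,-6,0],[20,-75,0,-6,0],[20,-105,0,-6,0]]' 120| grep -E 'gripper|t:|ft'; python3 -m creep '[[20,-25,0,0,0],[20,-42,0,0,0],[20,-50,0,0,0],[20,-50,0,10,0],[20,-50,0,20,0]]' 120| grep -E 'gripper|t:|eef|ft'; python3 - <<'E'
from h import *
snap('side','s21');snap('top','t21')
a=np.load('pics/top0.npy').astype(int);b=np.load('pics/t21.npy').astype(int)
C=[O+xh*x+yh*y+zz*.012 for x,y in((.055,.07),(.055,-.07),(.165,-.07),(.165,.07))]
P=np.array([proj('top',c) for c in C]);m=np.zeros(a.shape[:2],np.uint8);cv2.fillConvexPoly(m,cv2.convexHull(P.astype(np.int32)),1);m=cv2.dilate(m,np.ones((9,9)))
d=(np.abs(a-b).max(2)>15)&(m>0);n,l,st,c=cv2.connectedComponentsWithStats(d.astype(np.uint8))
for i in range(1,n):
    if st[i,4]>2:
        X=onz('top',c[i],.02)-O;print(st[i].tolist(),b[l==i].mean(0).round(0),a[l==i].mean(0).round(0),(X@xh).round(3),(X@yh).round(3))
# anything brass elsewhere on hood floor / table in front
D=[O+xh*x+yh*y for x,y in((-.06,.1),(-.06,-.1),(.047,-.1),(.047,.1))]
P=np.array([proj('top',c) for c in D]);m2=np.zeros(a.shape[:2],np.uint8);cv2.fillConvexPoly(m2,P.astype(np.int32),1)
d=(np.abs(a-b).max(2)>25)&(m2>0);n,l,st,c=cv2.connectedComponentsWithStats(d.astype(np.uint8));print('front',[(s.tolist(),b[l==i].mean(0).round(0).tolist()) for i,s in enumerate(st) if i and s[4]>3])
E
```

```text
t: 26.4
tool_rot: [0.0, 0.995, -0.096, 0.0]
ft_force: [-0.0, -0.9, -0.6]
gripper_width: 0.0427
gripper_force: 121.5
t: 27.02
eef_pos: [0.4493, -0.2127, 0.1082]
tool_rot: [0.0, 0.995, -0.096, 0.0]
ft_force: [-0.8, -0.5, -0.9]
gripper_width: 0.0425
gripper_force: 121.5
[285, 91, 66, 53, 2594] [200. 178. 115.] [180. 159. 100.] 0.11 0.004
[321, 94, 18, 6, 46] [139. 138. 130.] [122. 121. 114.] 0.174 -0.019
front [([310, 175, 16, 8, 70], [121.0, 91.0, 69.0])]
```

```bash
python3 - <<'E'
from h import *
a=np.load('pics/top0.npy').astype(int);b=np.load('pics/t21.npy').astype(int)
d=(b-a).sum(2);print('median',np.median(d[96:140,298:340]))
print('exp px of (.14,0)',proj('top',O+xh*.14+zz*.02))
print('     '+' '.join(f'{c:4d}' for c in range(308,336)))
for r in range(96,118): print(r,' '.join(f'{v:4d}' for v in d[r,308:336]))
E
```

```text
median 57.0
exp px of (.14,0) [320.59434262 107.35416406]
      308  309  310  311  312  313  314  315  316  317  318  319  320  321  322  323  324  325  326  327  328  329  330  331  332  333  334  335
96   52   52   49   48   50   45   48   46   46   45   36   31   29   35   44   47   52   51   51   53   52   55   49   53   49   49   53   56
97   56   53   55   54   50   53   50   50   50   46   44   36   33   27   35   38   47   52   53   53   53   56   57   55   52   54   54   52
98   57   56   55   57   56   53   53   56   54   54   50   49   43   31   25   29   35   38   44   46   48   50   48   51   53   54   53   48
99   60   58   57   60   60   57   58   55   54   56   58   53   46   33   12   12   18   23   34   34   42   43   43   42   46   43   44   38
100   58   56   56   55   58   56   58   57   56   55   57   56   49   27    5    4   12   18   14   12   20   27   28   25   28   31   33   34
101   57   56   58   56   57   58   58   56   55   60   57   56   45   23    3    6   19   16   -1  -10    0   14   18   17   16   27   39   43
102   57   59   57   58   59   57   5
[... 1566 characters left out ...]
  57   57   59   57   53   55   60   55   53   51   44   44   47   47   47   32   17   12   15   29   45   54   59   56   59
114   57   58   58   56   58   56   57   60   56   55   56   59   58   57   53   57   58   55   53   49   46   47   51   55   55   56   58   56
115   58   58   56   56   57   59   57   57   58   55   56   56   57   54   56   57   60   57   56   54   55   56   56   55   55   57   57   57
116   57   55   58   55   60   56   57   54   57   60   58   58   59   56   59   58   59   54   58   57   59   57   59   57   57   56   56   55
117   57   55   56   57   59   59   57   55   59   57   58   56   58   59   55   57   59   56   58   56   56   57   57   59   55   57   56   55
```

The top view shows a 2 × 2 block of spacers about 36 × 35 mm in the tray, so all four are in. Next I lay the empty tin down.

```bash
python3 -m creep '[[51,0,0,10,0],[51,0,0,22,0],[51,0,0,34,0],[51,0,0,46,0],[51,0,0,58,0]]' 120| grep -E 'gripper|t:|ft|eef'; python3 -m creep '[[51,0,0,12,0],[51,0,0,24,0],[51,0,0,34,0],[51,0,0,41,0],[51,0,0,42,0]]' 120| grep -E 'gripper|t:|eef|ft'; python3 look.py s22 170 250; python3 look.py s22 170 250 280
```

```text
t: 27.75
eef_pos: [0.4489, -0.2126, 0.05]
tool_rot: [0.0, 0.995, -0.096, 0.0]
ft_force: [-2.0, 1.2, 1.9]
gripper_width: 0.0436
gripper_force: 30.9
t: 28.38
eef_pos: [0.4486, -0.2123, 0.0082]
tool_rot: [-0.0, 0.995, -0.096, -0.0]
ft_force: [0.2, 0.0, 0.1]
gripper_width: 0.0438
gripper_force: 30.4
s22 box 252 207 64 34 tilt -3.1 x [ -70. -212.] z [9.4 1.6] tcp hood [-208.2  -10.3    8.4]
s22 box 252 207 28 24 tilt -4.0 x [ -70. -105.] z [5.8 3.4] tcp hood [-208.1  -10.3    8.7]
```

```bash
python3 -m creep '[[51,0,0,2,0],[52.5,0,0,2,0],[60,0,0,2,0],[100,0,0,0,0],[100,0,0,0,0]]' 30| grep -E 'gripper|t:|ft|eef'; python3 -m creep '[[100,0,0,-30,0],[100,0,0,-80,0],[100,0,0,-130,0],[100,-40,0,-160,0],[100,-60,0,-180,0]]' 30| grep -E 'gripper|t:|eef|ft'; python3 look.py s23 170 250; python3 - <<'E'
from h import *
a=np.load('pics/top0.npy').astype(int);b=snap('top','t23').astype(int)
h=cv2.cvtColor(b.astype(np.uint8),cv2.COLOR_RGB2HSV);k=cv2.inRange(h,(60,60,20),(95,255,190))
n,l,st,c=cv2.connectedComponentsWithStats(k)
for i in range(1,n):
    if st[i,4]>60:
        r=cv2.minAreaRect(np.argwhere(l==i)[:,::-1].astype(np.float32));X=onz('top',r[0],.044)-O;print(st[i].tolist(),r,(X@xh).round(3),(X@yh).round(3))
w=snap('wrist','w4')
for nm,X in(('flux',[.351,-.133,.021]),('red',[.361,-.058,.015]),('bat',[.363,.017,.048])):
    u,v=proj('top',X).round().astype(int);print(nm,(b-a)[v-5:v+6,u-5:u+6].std().round(1))
E
```

```text
t: 29.1
eef_pos: [0.449, -0.2126, 0.009]
tool_rot: [0.0, 0.995, -0.096, 0.0]
ft_force: [0.7, -1.4, 0.4]
gripper_width: 0.0842
gripper_force: 0.0
t: 29.72
eef_pos: [0.3893, -0.2009, 0.1904]
tool_rot: [0.001, 0.995, -0.096, 0.001]
ft_force: [0.7, 0.2, -1.2]
gripper_width: 0.0855
gripper_force: 0.0
s23 box 251 207 65 34 tilt -2.8 x [ -66. -212.] z [8.9 1.9] tcp hood [-269.   -10.7  192.4]
[114, 0, 44, 17, 527] ((135.5, 8.0), (43.0, 16.0), 0.0) 0.332 0.554
[40, 119, 54, 44, 482] ((65.72161865234375, 140.5702667236328), (52.99668884277344, 41.251365661621094), 2.3373055458068848) -0.074 0.651
[298, 177, 24, 59, 470] ((309.52484130859375, 206.74594116210938), (16.241708755493164, 59.457393646240234), 9.162346839904785) -0.137 -0.01
flux 43.3
red 11.1
bat 3.4
```

```bash
python3 -m creep '[[100,0,30,-10,0],[100,0,60,-20,0],[100,0,80,-20,0],[100,0,80,-20,0],[100,0,80,-20,0]]' | grep -E 't:'; python3 - <<'E'
from h import *
from plant import workorder
a=np.load('pics/top0.npy').astype(int);b=snap('top','t24').astype(int)
d=b-a
for nm,X in(('flux',[.351,-.133,.021]),('red',[.361,-.058,.015]),('bat',[.363,.017,.048]),('marker',[.344,-.266,.012])):
    u,v=proj('top',X).round().astype(int);print(nm,d[v-6:v+7,u-6:u+7].std().round(1))
print(workorder.job_done())
E
```

```text
t: 30.5
tool_rot: [-0.001, 0.995, -0.096, -0.001]
flux 18.3
red 3.5
bat 2.7
marker 47.3
the job is handed in; nothing more can be done
None
```

The job is handed in: all four spacers are in the yellow tray and the empty tin lies on its side on the table outside the hood, released, at about 31 s. One doubt: during the first tip the tin may have settled lightly on the tray's front rim (its underside measured 33 mm there against the 32 mm rim, with the wrist load near zero). I also had no clear final view of the flux pot and the marker, though the gripper never came low near them.

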